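# Find the through bore with the probe pin

### The arm

A 7-joint arm with a two-finger parallel gripper is mounted at the origin on a cart in front of the work surface, level with it; the furniture and walls round the work are solid. World frame = base frame: x ahead of the robot, y to its left, z up, the work surface at z = 0. Lengths are in m, angles in rad, forces in N, time in s.
With the tool pointing down it reaches from about 0.425 to 0.925 m from the base axis. Payload 6.8 kg.
Tool frame: the origin (TCP) lies at the very end of the fingers, on their centre line; the grasp point (between the pads) lies 19 mm behind it; z points along the fingers, y is the line along which they close (so a half turn about z gives the same grasp; the last joint's range is limited). The gripper opens to 85 mm and grips with 20 to 120 N. Pads are 22 mm wide; open, the fingers measure 114 mm over their backs; the gripper's body (76 mm by 85 mm) begins 54 mm behind the grasp point. The pads swing forward as they close: fully open they stand 13 mm farther back than shut.
Start: joints at [1.107, 0.477, 0.022, 1.555, -0.011, 1.109, -0.083], TCP at [0.235, -0.633, 0.231] pointing down, gripper open.
Joint ranges: [-2.96, 2.96], [-0.34, 2.1], [-1.41, 1.46], [0.24, 2.44], [-1.37, 4.51], [0.17, 1.92], [-2.96, 2.96]. Speed limits (rad/s): [2.39, 2.39, 3.14, 3.14, 3.14, 3.14, 3.14].

### API

Orientations are given as a unit quaternion [w, x, y, z].
In Python, from station import get_obs, read_camera, hand_in gives the robot as it stands.
- The arm moves only by the tool arm_command, never from a script. Its argument "commands" is one flat list of numbers, 7 for each row, row after row: the shift along the tool's x, y, z in m, then the turn, a rotation vector about the tool's x, y, z in degrees, then the opening, from 0 (shut) to 1 (fully open). In form: [tx, ty, tz, rx, ry, rz, fingers, tx, ty, tz, rx, ry, rz, fingers, ...]. A call has 1 to 8 rows; each row is the pose to reach, as a shift and turn from the pose commanded when the call began, along the tool's axes at that moment; what a row does not reach only later rows make up. A row lasts 1/10 s, in which the tool goes at most 50 mm and 8.59 degrees, less where a joint would pass 70% of its speed; a pose out of reach is approached as far as the arm can. A call with a gripper value outside its range is refused whole. The fingers move at their own pace and stop on an object; "force" is the grip in N (left out, the last holds). Time passes only in rows, so rows that repeat a pose let the fingers close. It gives the time, the measured TCP pose, the force, the opening and the grip force at its end, in the units of the state.
- get_obs(): the state, without advancing time (a new reading comes with each control period).
- read_camera(name): name is "scene" or "top" or "wrist"; returns a dict with "img" (420x560x3 uint8, red, green, blue), "camera_matrix" (3x3 intrinsics, pixels), "pose" (4x4, takes a point from camera to world coordinates). Camera axes: x right, y down, z forward; pixel columns grow to the right and rows downward; lengths in m; the calibration is good to about 2 mm. A picture is of the moment at which its call begins. There is no depth.
- hand_in(): hands the job in; it is judged then, once.
The state is a dict: "t": time; "q": joint angles; "joint_vel": joint speeds; "joint_torque": joint torques, N m; "eef_pos": TCP position; "tool_rot": TCP orientation; "contact_force": force on the tool from outside, world axes, zero at the start; "torque": the same for the moment, N m; "gripper_width": opening from 0.0 (shut) to 1.0 (fully open); "grasp_force": force on a finger pad.
Only numpy, scipy, OpenCV 4.12 (cv2) and the standard library are available. Lean on these libraries where they do the work, as an engineer would, in place of code of your own. Each camera call takes 0.05 s, during which the arm holds its last target. There are 200 camera calls.

### The job

The aluminium block on the desk carries three brass bushes that look alike from the side: one is bored right through to the desk, the other two are blind and stop half way down. Take the red-handled probe pin out of its stand, probe the bores with it to find the through bore, and leave the pin standing in that one, let go, with its foot all the way down.

Things in the scene. Friction and masses are not known exactly. Their poses are not given: they have to be found in the camera images.
- pin: probe pin, loose, 128 mm long, about 60 g: round steel shaft 10 mm thick and 70 mm long with a chamfered foot, then a round red handle 18 mm thick from 70 to 128 mm above the foot. Origin: centre of the foot; z points along the pin to the handle. It starts upright in pin_stand.
- pin_stand: fixed grey socket block 40 x 40 x 40 mm on a black plate 70 x 70 x 6 mm. The pin stands in its 13 mm hole with its foot 6 mm above the desk and its handle from 76 to 134 mm; lift it straight up by 40 mm or more to draw it out. Origin: centre of the underside, z up.
- block: fixed aluminium block 60 (x) x 176 (y) x 50 (z) mm, low screwed ears on its ends (230 mm over all), yaw within 0.25 rad. Origin: centre of the underside, on the desk. Upright brass bushes at x = 0, y = -55, 0, 55 mm: tops 61 mm up, 18 mm bores with 27 mm bell mouths. One of them, any, goes through to the desk; two have a solid floor 30 mm above the desk, so the pin stops 30 mm higher.
Mind the look-alikes: they are no part of the job. Of the things like the pin, leave any that is green or white; of the rest the larger one is meant.

How it is judged:
By the outcome, as a careful person would: the job done as asked, in the order asked, and still so for the second after the job is handed in, with the robot touching nothing.
It also fails if it takes over 45 s, if anything falls off the work surface, if the arm or the gripper's body presses on something with over 40 N, if the wrist force passes 120 N, or if a joint passes its speed limit or range.

## Working session

There is one attempt and no reset: what is moved stays moved. The work goes in short steps, Python scripts to look and compute and a tool call to move; the robot and the scene stay as the last step left them, time stands still between calls to the robot, and variables do not carry over. Pictures are saved under pics/ and viewed, at most 10 in all, crops included, and the job is handed in when it is done.

Besides the shell and the picture viewer there is one more tool, called as a command line: name --argument value ..., lists and objects as JSON in quotes. arm_command: Moves the arm, as the interface text tells. Its arguments: {"type":"object","properties":{"commands":{"type":"array","items":{"type":"number"}},"force":{"type":"number"}},"required":["commands"]}

```bash
mkdir -p pics
python3 - <<'E'
from station import *
import cv2,numpy as np
o=get_obs();print(o['t'],o['eef_pos'],o['tool_rot'],o['gripper_width'])
for n in('scene','top'):
    r=read_camera(n);cv2.imwrite(f'pics/{n}0.png',r['img'][...,::-1]);print(n,r['camera_matrix'].round(1).tolist(),r['pose'].round(3).tolist())
E
```

```text
0.0 [ 0.23489706 -0.6321719   0.23032079] [-8.86926484e-04  9.84219554e-01  1.76949241e-01 -2.21413033e-04] 1.0050445953836182
scene [[529.3, 0.0, 280.7], [0.0, 529.3, 205.5], [0.0, 0.0, 1.0]] [[-0.876, -0.365, 0.315, 0.129], [-0.482, 0.644, -0.594, 0.54], [0.014, -0.672, -0.74, 0.665], [0.0, 0.0, 0.0, 1.0]]
top [[522.7, 0.0, 283.4], [0.0, 522.7, 203.4], [0.0, 0.0, 1.0]] [[0.003, -0.979, 0.205, 0.201], [-1.0, -0.002, 0.005, 0.028], [-0.005, -0.205, -0.979, 1.115], [0.0, 0.0, 0.0, 1.0]]
```

View pics/top0.png

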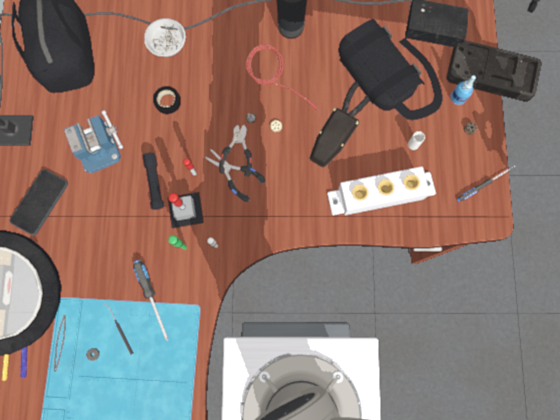

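View pics/scene0.png

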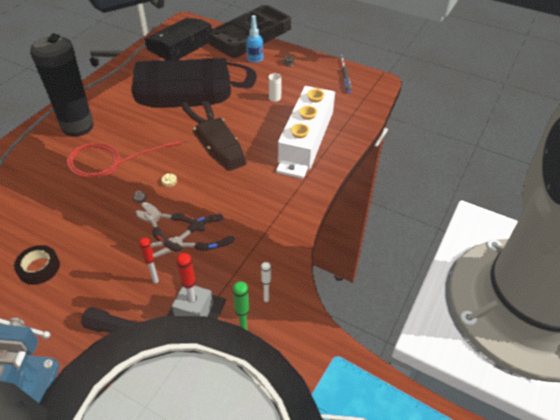

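Top view: the candidates for the pin are red in the grey stand (175,200), a smaller loose red one (188,165), green (177,242) and white (212,242). The one in the stand fits, as the larger red one. The block is at (383,190) with bushes at about (360,191), (386,187) and (411,181). I'll measure next and confirm with a crop.

```bash
cat > h.py <<'E'
from station import *
import cv2,numpy as np
from scipy.spatial.transform import Rotation as R
def ray(r,p):
    d=r['pose'][:3,:3]@np.linalg.inv(r['camera_matrix'])@[p[0],p[1],1.];return r['pose'][:3,3],d/np.linalg.norm(d)
def onz(r,p,z):
    c,d=ray(r,p);return c+d*(z-c[2])/d[2]
def tri(rs,ps):
    A=0;b=0
    for r,p in zip(rs,ps):
        c,d=ray(r,p);P=np.eye(3)-np.outer(d,d);A=A+P;b=b+P@c
    return np.linalg.solve(A,b)
def proj(r,X):
    T=r['pose'];v=r['camera_matrix']@(T[:3,:3].T@(np.array(X)-T[:3,3]));return v[:2]/v[2]
def blobs(m,amin=20):
    cs,_=cv2.findContours(m.astype('uint8'),cv2.RETR_EXTERNAL,cv2.CHAIN_APPROX_NONE)
    return [c for c in cs if cv2.contourArea(c)>=amin]
def rot():
    q=get_obs()['tool_rot'];return R.from_quat([q[1],q[2],q[3],q[0]])
def totool(X,o=None):
    o=o or get_obs();return rot().inv().apply(np.array(X)-o['eef_pos'])
def redm(i):
    h=cv2.cvtColor(i,cv2.COLOR_RGB2HSV);return ((h[...,0]<6)|(h[...,0]>174))&(h[...,1]>190)&(h[...,2]>120)
def brass(i):
    h=cv2.cvtColor(i,cv2.COLOR_RGB2HSV);return (h[...,0]>14)&(h[...,0]<30)&(h[...,1]>90)&(h[...,2]>90)
E
python3 - <<'E'
from h import *
t=read_camera('top');s=read_camera('scene')
for n,r in(('top',t),('scene',s)):
    for f in(redm,brass):
        for c in blobs(f(r['img'])):
            (x,y),wh,a=cv2.minAreaRect(c);print(n,f.__name__,round(x,1),round(y,1),np.round(wh,1),round(a),cv2.contourArea(c),cv2.boundingRect(c), onz(t,(x,y),.061).round(3) if n=='top' and f is brass else '')
a=cv2.resize(t['img'][130:270,110:250],(400,400),interpolation=2);b=cv2.resize(s['img'][210:350,110:290],(400,311),interpolation=2)
o=np.zeros((400,800,3),'uint8');o[:,:400]=a;o[:311,400:]=b;cv2.imwrite('pics/crop1.png',o[...,::-1])
E
```

```text
top brass 5.0 367.0 [ 5.7 26.4] 5 120.5 (2, 354, 7, 27) [0.097 0.573 0.061]
top brass 359.8 192.3 [14.1 13.4] 45 144.5 (353, 185, 15, 15) [ 0.446 -0.124  0.061]
top brass 385.5 186.5 [13. 13.] 90 143.0 (379, 180, 14, 14) [ 0.458 -0.178  0.061]
top brass 411.0 181.5 [13. 14.] 90 145.5 (404, 175, 15, 14) [ 0.469 -0.231  0.061]
scene redm 187.8 275.0 [19.3 14.5] 73 192.5 (179, 264, 16, 22) 
scene redm 183.5 259.0 [12. 13.] 90 119.5 (177, 253, 14, 13) 
scene redm 146.6 249.2 [24.  10.4] 72 163.5 (139, 238, 14, 24) 
scene brass 168.8 179.8 [13.4 14.1] 45 141.5 (161, 173, 16, 14) 
scene brass 299.5 130.5 [13. 17.] 90 174.5 (291, 124, 18, 14) 
scene brass 307.5 112.0 [12. 17.] 90 160.0 (299, 106, 18, 13) 
scene brass 315.5 94.5 [14.1 14.1] 45 150.5 (307, 88, 17, 14)
```

View pics/crop1.png

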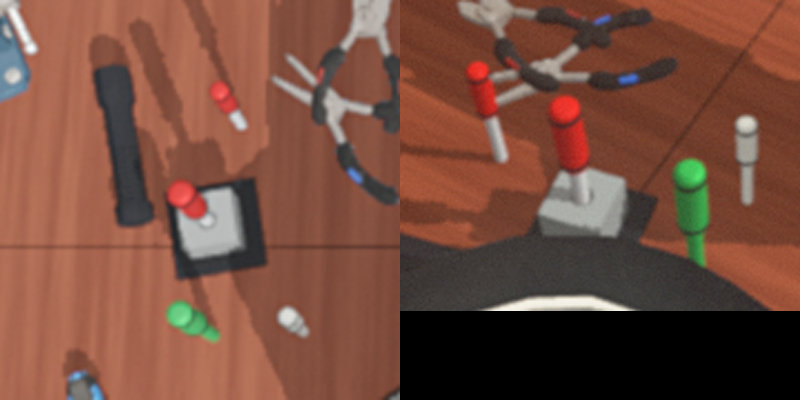

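The crop confirms it: the pin is the larger red one, standing in the grey socket, with its top at about (173,198) in the top view and (184,259) in the scene view. The thinner red, green and white pins stay where they are.

Run:
```python
from h import *
t=read_camera('top');s=read_camera('scene')
h=cv2.cvtColor(t['img'],cv2.COLOR_RGB2HSV)
m=((h[...,0]<6)|(h[...,0]>172))&(h[...,1]>190)&(h[...,2]>140);m[:,:165]=0;m[:,192:]=0;m[:185]=0;m[215:]=0
for c in blobs(m,5): print(cv2.boundingRect(c),cv2.minAreaRect(c))
P=tri([t,s],[(173.4,198.3),(184,258.6)]);print('pin top tri',P.round(4),'top on z',onz(t,(173.4,198.3),.134).round(4),'scene',onz(s,(184,258.6),.134).round(4))
# hole foot at stand top centre
print('stand hole',onz(t,(110+205*.35,130+219*.35),.046).round(4),onz(s,(110+183*.45,210+203*.45),.046).round(4))
for a,b in(((359.8,192.3),(299.5,130.5)),((385.5,186.5),(307.5,112)),((411,181.5),(315.5,94.5))): print('bush',tri([t,s],[a,b]).round(4),onz(s,b,.061).round(4))
for w in([.45,-.25,.25],[.40,.23,.25]): print(totool(w).round(3))
print('lamp',tri([t,s],[(0,292),(180,440)]).round(3))
```

```text
pin top tri [0.4185 0.2468 0.1284] top on z [0.4161 0.2451 0.134 ] scene [0.4168 0.2502 0.134 ]
stand hole [0.4175 0.2462 0.046 ] [0.4124 0.2552 0.046 ]
bush [ 0.4467 -0.125   0.0557] [ 0.4439 -0.1192  0.061 ]
bush [ 0.4585 -0.1788  0.0563] [ 0.4555 -0.1733  0.061 ]
bush [ 0.4685 -0.2318  0.0587] [ 0.4665 -0.2289  0.061 ]
[ 0.335 -0.284 -0.019]
[ 0.455 -0.751 -0.019]
lamp [0.234 0.465 0.312]
```

arm_command --commands '[0.38,-0.265,-0.02,0,0,20,1,0.38,-0.265,-0.02,0,0,20,1,0.38,-0.265,-0.02,0,0,20,1,0.38,-0.265,-0.02,0,0,20,1,0.38,-0.265,-0.02,0,0,20,1,0.38,-0.265,-0.02,0,0,20,1,0.38,-0.265,-0.02,0,0,20,1,0.38,-0.265,-0.02,0,0,20,1]'

```text
t: 1.1
eef_pos: [0.4636, -0.3025, 0.2489]
tool_rot: [0.0, 1.0, 0.003, 0.0]
contact_force: [1.3, 0.7, -0.2]
gripper_width: 1.002
grasp_force: 0.0
```

arm_command --commands '[0.04,-0.05,0,0,0,0,1,0.05,-0.1,0,0,0,0,1,0.05,-0.15,0,0,0,0,1,0.05,-0.2,0,0,0,0,1,0.05,-0.25,0,0,0,0,1,0.05,-0.3,0,0,0,0,1,0.04,-0.35,0,0,0,0,1,0.03,-0.4,0,0,0,0,1]'

```text
t: 1.9
eef_pos: [0.4927, 0.0831, 0.2488]
tool_rot: [-0.0, 1.0, 0.003, 0.0]
contact_force: [0.8, 0.3, -0.7]
gripper_width: 1.001
grasp_force: 0.0
```

Run:
```python
from h import *
print(get_obs()['eef_pos'],totool([.417,.247,.25]).round(4))
```

```text
[0.49268731 0.08310891 0.24878984] [-0.0746 -0.1644 -0.0013]
```

arm_command --commands '[-0.03,-0.05,0,0,0,0,1,-0.06,-0.1,0,0,0,0,1,-0.075,-0.15,0,0,0,0,1,-0.075,-0.155,0,0,0,0,1,-0.075,-0.155,0,0,0,0,1]'

```text
t: 2.4
eef_pos: [0.4153, 0.2397, 0.249]
tool_rot: [-0.001, 1.0, 0.007, 0.0]
contact_force: [0.7, -0.2, -1.2]
gripper_width: 1.0
grasp_force: 0.0
```

Run:
```python
from h import *
r=read_camera('wrist');o=get_obs();print(o['eef_pos'],o['q'].round(2));cv2.imwrite('pics/w1.png',r['img'][...,::-1]);print(r['pose'].round(3).tolist(),r['camera_matrix'].round(0).tolist())
for c in blobs(redm(r['img'])): print(cv2.boundingRect(c),cv2.minEnclosingCircle(c))
for X in([.417,.247,.134],[.417,.247,.076]):print(proj(r,X))
```

```text
[0.41630036 0.2371716  0.24871804] [-0.24  0.17 -0.45  1.96  0.08  1.03 -2.29]
[[0.013, -0.947, -0.32, 0.498], [-1.0, -0.013, -0.002, 0.24], [-0.003, 0.32, -0.947, 0.391], [0.0, 0.0, 0.0, 1.0]] [[294.0, 0.0, 284.0], [0.0, 294.0, 209.0], [0.0, 0.0, 1.0]]
(17, 295, 8, 20) ((20.0, 304.5), 9.962529182434082)
(265, 190, 19, 19) ((273.8214416503906, 199.35714721679688), 9.60750961303711)
(267, 180, 17, 12) ((274.76922607421875, 187.07691955566406), 8.301025390625)
(286, 99, 14, 16) ((292.5, 106.5), 7.905794143676758)
[275.93053698 202.79410703]
[277.35852001 186.97103468]
```

View pics/w1.png

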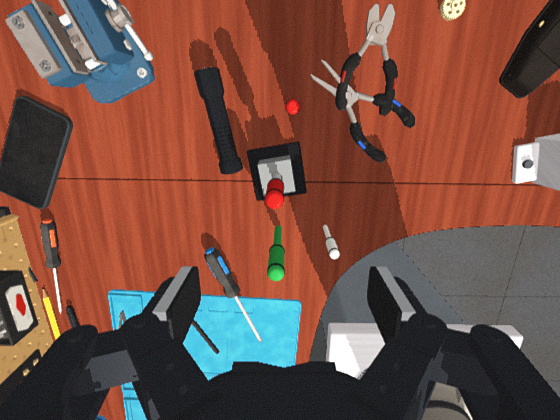

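The wrist view shows the pin's red head at (274,199) between the open fingers, with the small red, green and white pins clear of the finger line. The pin is at about (0.419, 0.248).

arm_command --commands '[0.003,-0.01,0.0,0,0,0,1,0.003,-0.01,0.05,0,0,0,1,0.003,-0.01,0.1,0,0,0,1,0.003,-0.01,0.145,0,0,0,1,0.003,-0.01,0.163,0,0,0,1,0.003,-0.01,0.163,0,0,0,1,0.003,-0.01,0.163,0,0,0,1]'

```text
t: 3.15
eef_pos: [0.4208, 0.2454, 0.0859]
tool_rot: [0.0, 1.0, 0.003, 0.0]
contact_force: [0.3, -0.4, -0.0]
gripper_width: 0.999
grasp_force: 0.0
```

Run:
```python
from h import *
r=read_camera('wrist');o=get_obs();print(o['eef_pos'],o['contact_force'])
for c in blobs(redm(r['img'])):
    (x,y),rad=cv2.minEnclosingCircle(c);print((x,y),rad,onz(r,(x,y),.134).round(4))
```

```text
[0.42124096 0.24584362 0.08662562] [-0.13085382  0.17439413  0.30011934]
(274.8663024902344, 326.4955139160156) 21.606645584106445 [0.4236 0.2488 0.134 ]
(276.76409912109375, 286.3500671386719) 31.47178840637207 [0.4417 0.248  0.134 ]
(313.5, 116.0) 16.37843894958496 [0.5019 0.2366 0.134 ]
(396.0, 57.5) 10.735555648803711 [0.518  0.2136 0.134 ]
```

arm_command --commands '[0.002,-0.003,0,0,0,0,0.6,0.002,-0.003,0,0,0,0,0.3,0.002,-0.003,0,0,0,0,0,0.002,-0.003,0,0,0,0,0,0.002,-0.003,0,0,0,0,0,0.002,-0.003,0,0,0,0,0,0.002,-0.003,0,0,0,0,0,0.002,-0.003,0,0,0,0,0]' --force 50

```text
t: 4.0
eef_pos: [0.4221, 0.2488, 0.0858]
tool_rot: [-0.0, 1.0, 0.003, 0.0]
contact_force: [-1.0, -0.5, 6.0]
gripper_width: 0.199
grasp_force: 48.8
```

arm_command --commands '[0,0,-0.02,0,0,0,0,0,0,-0.05,0,0,0,0,0,0,-0.085,0,0,0,0,0,0,-0.12,0,0,0,0,0,0,-0.14,0,0,0,0,0.02,0.02,-0.14,0,0,0,0,0.04,0.05,-0.14,0,0,0,0,0.06,0.1,-0.14,0,0,0,0]'

```text
t: 4.8
eef_pos: [0.4815, 0.1539, 0.2256]
tool_rot: [-0.001, 1.0, 0.006, 0.0]
contact_force: [0.8, 0.9, -0.8]
gripper_width: 0.193
grasp_force: 49.0
```

Run:
```python
from h import *
r=read_camera('scene');o=get_obs();print(o['eef_pos'],o['contact_force'],o['gripper_width'],o['grasp_force'])
cv2.imwrite('pics/s1.png',r['img'][...,::-1])
```

```text
[0.48469327 0.14242097 0.22489362] [ 2.92145706 -8.49241062 -1.13196197] 0.20029984090738495 49.046211652457714
```

View pics/s1.png

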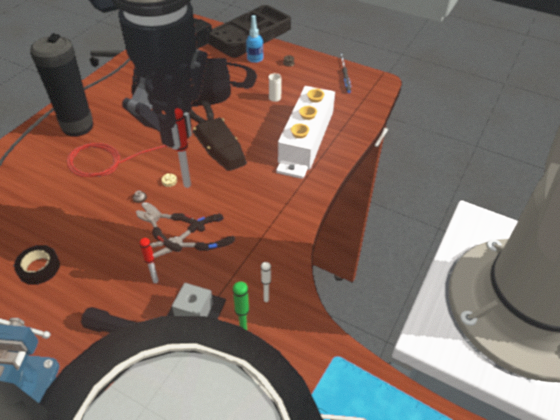

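The pin is in hand and upright, and the stand at (192,300) is empty. I'm heading to the nearest bush.

arm_command --commands '[0,0.05,0,0,0,0,0,0,0.1,0,0,0,0,0,0,0.15,0,0,0,0,0,-0.015,0.2,0,0,0,0,0,-0.03,0.24,0,0,0,0,0,-0.035,0.265,0,0,0,0,0,-0.035,0.265,0,0,0,0,0,-0.035,0.265,0,0,0,0,0]'

```text
t: 5.65
eef_pos: [0.4476, -0.1126, 0.2253]
tool_rot: [-0.0, 1.0, 0.003, -0.0]
contact_force: [0.8, 0.6, 0.1]
gripper_width: 0.196
grasp_force: 49.1
```

Run:
```python
from h import *
r=read_camera('wrist');o=get_obs();print(o['eef_pos'],o['contact_force'].round(1));cv2.imwrite('pics/w2.png',r['img'][...,::-1])
for c in blobs(brass(r['img']),60):
    (x,y),rad=cv2.minEnclosingCircle(c);print((round(x),round(y)),round(rad),cv2.boundingRect(c),onz(r,(x,y),.061).round(4))
print(proj(r,o['eef_pos']+[0,0,-.08]),proj(r,o['eef_pos']+[0,0,-.01]))
```

```text
[ 0.44788035 -0.11168439  0.22528314] [ 0.4  0.2 -1. ]
(293, 192) 16 (278, 177, 31, 31) [ 0.4458 -0.1228  0.061 ]
(343, 182) 16 (328, 167, 32, 31) [ 0.4575 -0.176   0.061 ]
(395, 172) 17 (379, 157, 33, 32) [ 0.4682 -0.2294  0.061 ]
[282.54589848 217.60895219] [282.01883362 259.8494574 ]
```

View pics/w2.png

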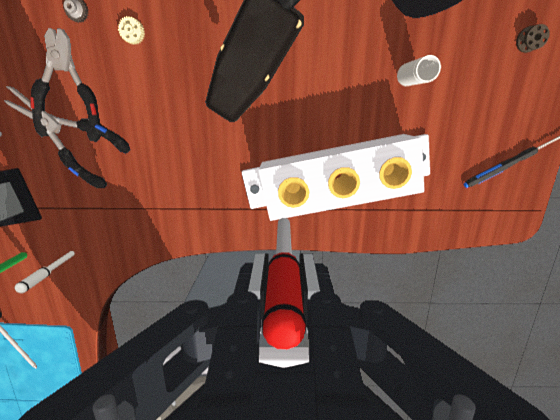

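The wrist view shows the bushes at (293,192), (343,182) and (395,172), and the pin foot at (284,220). The measured centres agree with the earlier ones. I'll probe bush 1 first.

arm_command --commands '[-0.0015,0.0115,0.0,0,0,0,0,-0.0015,0.0115,0.03,0,0,0,0,-0.0015,0.0115,0.06,0,0,0,0,-0.0015,0.0115,0.08,0,0,0,0,-0.0015,0.0115,0.095,0,0,0,0,-0.0015,0.0115,0.11,0,0,0,0,-0.0015,0.0115,0.11,0,0,0,0]'

```text
t: 6.4
eef_pos: [0.4453, -0.1235, 0.1139]
tool_rot: [-0.0, 1.0, 0.004, -0.002]
contact_force: [-0.5, 0.1, 0.1]
gripper_width: 0.197
grasp_force: 49.1
```

arm_command --commands '[0,0,0.003,0,0,0,0,0,0,0.005,0,0,0,0,0,0,0.007,0,0,0,0,0,0,0.007,0,0,0,0]'

```text
t: 6.8
eef_pos: [0.4475, -0.1242, 0.1098]
tool_rot: [0.0, 1.0, 0.003, 0.001]
contact_force: [-0.9, -0.8, 7.1]
gripper_width: 0.199
grasp_force: 50.0
```

arm_command --commands '[0,0,0.002,0,0,0,0,0,0,0.003,0,0,0,0,0,0,0.003,0,0,0,0]'

```text
t: 7.1
eef_pos: [0.4494, -0.1243, 0.1091]
tool_rot: [0.001, 1.0, 0.003, 0.003]
contact_force: [-4.3, 2.1, 28.1]
gripper_width: 0.196
grasp_force: 52.3
```

28 N and no further travel: bush 1 is blind. Next is bush 2.

arm_command --commands '[0,0,-0.03,0,0,0,0,0,0,-0.065,0,0,0,0,0,0,-0.065,0,0,0,0,0.006,0.025,-0.065,0,0,0,0,0.012,0.0535,-0.065,0,0,0,0,0.012,0.0535,-0.065,0,0,0,0,0.012,0.0535,-0.065,0,0,0,0]'

```text
t: 7.8
eef_pos: [0.4586, -0.1778, 0.1703]
tool_rot: [-0.0, 1.0, 0.003, -0.0]
contact_force: [0.4, 0.6, -1.0]
gripper_width: 0.196
grasp_force: 49.5
```

Run:
```python
from h import *
r=read_camera('wrist');o=get_obs();print(o['eef_pos'],o['contact_force'].round(1))
i=r['img'];cv2.imwrite('pics/w3.png',cv2.resize(i[120:380,180:420],None,fx=2.2,fy=2.2)[...,::-1])
for c in blobs(brass(i),60):
    (x,y),rad=cv2.minEnclosingCircle(c);print((round(x),round(y)),round(rad),cv2.boundingRect(c),onz(r,(x,y),.061).round(4))
print(proj(r,o['eef_pos']+[0,0,-.08]))
```

```text
[ 0.45850372 -0.17700713  0.17023849] [ 0.3  0.  -1. ]
(224, 219) 19 (206, 202, 37, 35) [ 0.4463 -0.1232  0.061 ]
(282, 208) 19 (264, 191, 38, 35) [ 0.4573 -0.1768  0.061 ]
(343, 197) 19 (324, 179, 38, 37) [ 0.468  -0.2302  0.061 ]
[282.60527048 218.07631202]
```

View pics/w3.png

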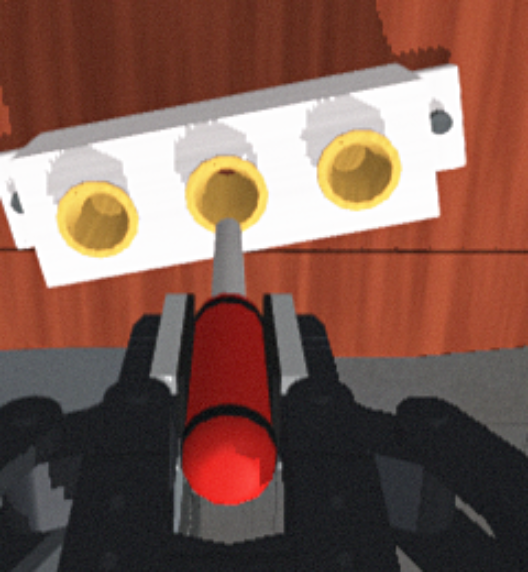

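The enlarged wrist crop shows the pin still straight, its foot right over the middle bush (crop (228,195)). Probing it now.

arm_command --commands '[-0.001,0,0.02,0,0,0,0,-0.001,0,0.04,0,0,0,0,-0.001,0,0.055,0,0,0,0,-0.001,0,0.06,0,0,0,0,-0.001,0,0.064,0,0,0,0,-0.001,0,0.066,0,0,0,0]'

```text
t: 8.45
eef_pos: [0.4581, -0.1771, 0.1047]
tool_rot: [-0.0, 1.0, 0.004, 0.0]
contact_force: [-0.2, -0.5, -1.0]
gripper_width: 0.198
grasp_force: 49.5
```

No contact 5 mm below the blind level, so this is the through bore. On down to the desk.

arm_command --commands '[0,0,0.01,0,0,0,0,0,0,0.018,0,0,0,0,0,0,0.022,0,0,0,0,0,0,0.024,0,0,0,0,0,0,0.026,0,0,0,0,0,0,0.027,0,0,0,0,0,0,0.027,0,0,0,0]'

```text
t: 9.15
eef_pos: [0.4586, -0.1777, 0.0793]
tool_rot: [0.0, 1.0, 0.003, 0.001]
contact_force: [-4.5, 1.5, 18.7]
gripper_width: 0.197
grasp_force: 51.7
```

The foot is on the desk: TCP at 79 mm with 19 N. I'll ease off and release.

arm_command --commands '[0,0,-0.001,0,0,0,0,0,0,-0.0015,0,0,0,0,0,0,-0.0015,0,0,0,0.3,0,0,-0.0015,0,0,0,0.5,0,0,-0.0015,0,0,0,0.7,0,0,-0.0015,0,0,0,0.7,0,0,-0.0015,0,0,0,0.7]'

```text
t: 9.85
eef_pos: [0.4578, -0.1775, 0.079]
tool_rot: [-0.0, 1.0, 0.003, -0.0]
contact_force: [-0.2, -0.6, 0.2]
gripper_width: 0.7
grasp_force: 0.0
```

arm_command --commands '[0,0,-0.01,0,0,0,0.7,0,0,-0.03,0,0,0,0.7,0,0,-0.06,0,0,0,0.7,0,0,-0.1,0,0,0,0.7,0,0,-0.14,0,0,0,0.7,0,0.05,-0.15,0,0,0,0.7,0,0.1,-0.15,0,0,0,0.7,0,0.1,-0.15,0,0,0,0.7]'

```text
t: 10.65
eef_pos: [0.4572, -0.2849, 0.2307]
tool_rot: [0.002, 1.0, -0.001, 0.001]
contact_force: [-0.2, -0.2, -1.4]
gripper_width: 0.703
grasp_force: 0.0
```

Run:
```python
from h import *
r=read_camera('scene');w=read_camera('wrist');o=get_obs();print(o['t'],o['eef_pos'],o['gripper_width'],o['contact_force'].round(1))
a=cv2.resize(r['img'][50:200,200:400],(400,300),interpolation=2);b=cv2.resize(w['img'],(400,300))
cv2.imwrite('pics/end.png',np.hstack([a,b])[...,::-1])
print('expected top',proj(r,[.458,-.177,.128]),'30 high',proj(r,[.458,-.177,.158]))
for c in blobs(redm(r['img'])):print(cv2.boundingRect(c))
```

```text
10.75 [ 0.45797882 -0.27859457  0.22947149] 0.6984167901617405 [-0.4  0.7 -0.3]
expected top [309.12425386  79.71602538] 30 high [310.06073493  64.83483016]
(142, 246, 12, 16)
(140, 238, 10, 9)
```

View pics/end.png

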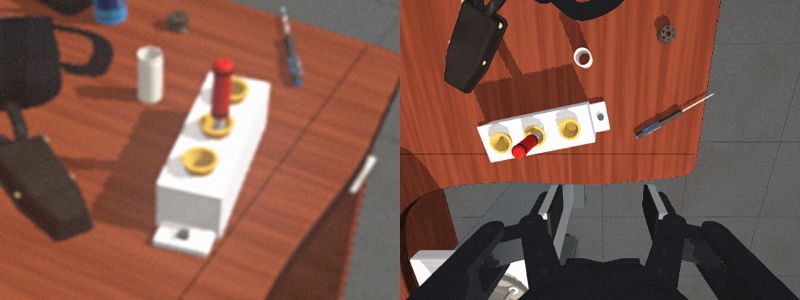

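The pin stands free in the middle bush. Its top is at (311,80) in the scene view, where (309,80) is expected if fully down and (310,65) if 30 mm high. Handing in.

```bash
python3 -c "from station import *; print(hand_in())"
```

```text
the job is handed in; nothing more can be done
None
```

The red-handled pin is standing in the middle bush with its foot on the desk, released and clear of the arm, and the job is handed in at about 10.8 s. Bush 1 probed blind; the middle bush went through, so the third was not probed.

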